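Shut, hasp and pin the sample chest in the jar cold store

ROBOT

A 7-joint arm with a two-finger parallel gripper is mounted at the origin on the work surface. World frame = base frame: x ahead of the robot, y to its left, z up, the work surface at z = 0. Lengths are in m, angles in rad, forces in N, time in s.
With the tool pointing down it reaches from about 0.35 to 0.9 m from the base axis. Payload 7.2 kg.
Tool frame: the origin (TCP) lies between the finger pads; the fingertips stand 22 mm ahead of it and the grasp point (between the pads) lies 3 mm ahead of it; x points along the fingers, y is the direction in which the jaws open and shut, and the axes are right-handed (so a half turn about x gives the same grasp; the last joint's range is limited). The gripper opens to 85 mm and grips with 20 to 120 N. Pads are 22 mm wide; open, the fingers measure 114 mm over their backs; the gripper's body (76 mm by 85 mm) begins 54 mm behind the grasp point. The pads swing forward as they close: fully open they stand 13 mm farther back than shut.
Start: joints at [-1.282, 0.411, -0.013, 1.596, 0.006, 1.134, -0.082], TCP at [0.218, 0.586, 0.253] pointing down, gripper open.
Joint ranges: [-2.95, 2.95], [-0.29, 1.99], [-1.47, 1.44], [0.14, 2.54], [-1.03, 4.17], [0.13, 1.85], [-2.86, 2.86]. Speed limits (rad/s): [2.39, 2.39, 3.01, 3.01, 3.14, 3.14, 3.14].

INTERFACE

Orientations are given as a 3x3 rotation matrix whose columns are the frame's x, y, z axes.
In Python, from bench import readout, imaging, robot gives the robot as it stands.
- The arm moves only by the tool arm_command, never from a script. Its argument "steps" is one flat list of numbers, 5 for each row, row after row: the closure, from 0 (fully open) to 1 (shut), then the shift along the world's x, y, z each as a share of 40 cm, from -1 to 1, then the turn about the world's z as a share of pi rad, from -1 to 1. In form: [jaw, tx, ty, tz, yaw, jaw, tx, ty, tz, yaw, ...]. A call has 1 to 5 rows; each row is the pose to reach, as a shift and turn from the pose commanded when the call began, turning the shorter way round; what a row does not reach only later rows make up. A row lasts 1/8 s, in which the tool goes at most 62.5 mm and 10.7 degrees, less where a joint would pass 70% of its speed; a pose out of reach is approached as far as the arm can. A call with a number of a shift or a turn outside -1 to 1 is refused whole. A call with a gripper value outside its range is refused whole. The fingers move at their own pace and stop on an object; "newtons" is the grip in N (left out, the last holds). Time passes only in rows, so rows that repeat a pose let the fingers close. It gives the time, the measured TCP pose, the force and the opening at its end, in the units of the state.
- readout.observe(): the state, without advancing time (a new reading comes with each control period).
- imaging.capture(name): name is "scene" or "top" or "wrist"; returns a dict with "image" (420x560x3 uint8, red, green, blue), "z_map" (420x560 float32, m along the optical axis (not along the pixel's ray), 0 where there is no reading), "intrinsics" (3x3 intrinsics, pixels), "position" and "orientation" of the camera in the world. Camera axes: x right, y down, z forward; pixel columns grow to the right and rows downward; lengths in m; the calibration is good to about 2 mm. A picture is of the moment at which its call begins.
- robot.hand_in(): hands the job in, once; it reports no verdict.
The state is a dict: "time_s": time; "joint_pos": joint angles; "qvel": joint speeds; "joint_efforts": joint torques, N m; "position": TCP position; "eef_rot": TCP orientation; "wrist_force": force on the tool from outside, world axes, zero at the start; "torque": the same for the moment, N m; "opening": finger opening in m.
Only numpy, scipy, OpenCV 4.12 (cv2) and the standard library are available. Lean on these libraries where they do the work, as an engineer would, in place of code of your own. Each camera call takes 0.05 s, during which the arm holds its last target.

TASK

The jars in the sample chest are ready to go: push its lid fully shut, then swing the hasp right over the staple until it lies flat on the sloped face, then take the locking pin out of its block and push it all the way down through the staple's hole so that the knob sits on the staple, and let go. Leave the two jars and the bottle on the bench standing where they are.

Things in the scene. Friction and masses are not known exactly. Their poses are not given: they have to be found in the camera images.
- chest: White sample chest, fixed, 260 wide (its y), x -110 to +123, 135 high with the lid shut. Origin at bench height; x towards the sloped face, z up. The sloped face is the +x side, turned away from the robot, leaning back 25 degrees from vertical: it runs from its top edge at (x, z) = (60, 135) mm down and outward to (123, 0).
- lid (a joint): Lid angle, rad: 0 shut, 0.6 to 1.0 at the start. Plate 171 long from hinge to free edge, 264 wide, 10 thick, 0.45 kg, hinged on the chest's robot-side (-x) top edge: shut it by pushing its outer face away from the robot and down. The stiff hinge (0.8 N m) holds it at any angle. The hasp sits at the middle of its free edge; beyond 60 mm to either side of the middle (y) the plate is bare.
- lid_hinge (a point): Middle of the lid's hinge line: chest frame (-110, 0, 125) mm. The hinge line runs along the chest's y; the lid's underside starts here.
- lid_edge (a point): Middle of the lid's free edge, on its outer (upper) face: 171 mm from the hinge line and 10 mm above the underside.
- hasp (a joint): Hasp angle relative to the lid, rad: 0 flat on the slope over the staple; grows swinging up and back over the lid; 2.1 to 2.75 at the start (lid shut: 55 to 93 degrees above the chest's +x). Steel plate 4 thick, 77 long from its hinge, 44 wide for the first 30 mm, then 92 wide; slot 30 wide, 34 to 63 mm from the hinge, clears the staple. Stiff hinge (0.07 N m): stays where it is left.
- hasp_hinge (a point): Middle of the hasp's hinge line (barrel 8 mm thick, along the chest's y) at the lid's free edge: with the lid shut at chest frame (62, 0, 137) mm. The plate's mid-plane passes through it. With the hasp closed the plate runs from here down the slope, 65 degrees below horizontal, its outer face 5 mm above the sloped face.
- hasp_end (a point): Middle of the hasp's free end, 77 mm from its hinge line, on the mid-plane of the plate.
- staple: Steel eye on the sloped face, 25 wide (y), 24 long (z), standing 35 mm out of the face. Origin: middle of its through hole. x points square out of the face, y along the chest's y, z along the hole, up the slope, leaning 25 degrees from vertical back over the lid. Hole 13 x 13, centre 22 mm off the face, 48 mm down from its top edge. The pin enters at the upper end, moving along -z.
- staple_mouth (a point): Centre of the upper end of the staple's hole, where the pin enters: 12 mm along the staple's z from its origin.
- pin_block: Grey plastic block 60 x 60 x 62 high, fixed to the bench on one side of the chest or the other. Origin at the middle of its underside; an 11 mm hole goes straight down through its middle and holds the locking pin upright.
- pin_knob (a point): Centre of the locking pin's knob. Pin: round steel shank 8 dia x 55 long with a tapered tip, under a round black knob 20 dia x 44 long (total 99 mm, 70 g). At the start it stands upright and loose in the block, knob underside on the block's top, so this point is 84 mm above the bench. Its z axis runs along the pin from tip to knob.
- pin_neck (a point): The pin's axis at the underside of the knob, 22 mm below the knob's centre; it comes to rest at the staple's mouth.
- pin_tip (a point): Tip of the pin's shank, 55 mm below the underside of the knob.
- jar_a: Bystander: loose glass jar with metal cap, 72 dia x 110 high, on the other side of the chest from the pin block. Origin at the middle of its base.
- jar_b: Bystander: loose glass jar with metal cap, 72 dia x 110 high. Origin at the middle of its base.
- bottle: Bystander: loose bottle, 68 dia x 200 high. Origin at the middle of its base.
There are look-alikes about, which are no part of the job. Leave any purple or red look-alike of the part that bears pin_knob alone.

How it is judged:
By the outcome, as a careful person would: the job done as asked, in the order asked, and still so for the second after the job is handed in, with the robot touching nothing.
It also fails if it takes over 64 s, if anything falls off the work surface, if the arm or the gripper's body presses on something with over 40 N, if the wrist force passes 120 N, or if a joint passes its speed limit or range.

## Working session

There is one attempt and no reset: what is moved stays moved. The work goes in short steps, Python scripts to look and compute and a tool call to move; the robot and the scene stay as the last step left them, time stands still between calls to the robot, and variables do not carry over. Pictures are saved under pics/ and viewed, and the job is handed in when it is done.

Besides the shell and the picture viewer there is one more tool, called as name(argument=value, ...) on one line, values as JSON. arm_command: Moves the arm, as the interface text tells. Its arguments: {"type":"object","properties":{"steps":{"type":"array","items":{"type":"number","minimum":-1,"maximum":1}},"newtons":{"type":"number"}},"required":["steps"]}

```bash
ls; mkdir -p pics; python3 - <<'E'
from bench import readout, imaging, robot
import cv2,numpy as np
for n in ["scene","top","wrist"]:
    c=imaging.capture(n); np.savez(f"pics/{n}0.npz",**c)
    cv2.imwrite(f"pics/{n}0.png",c["image"][:,:,::-1])
    print(n,c["position"],np.round(c["orientation"],3).tolist(),c["intrinsics"].tolist())
print(readout.observe())
E
```

```text
pics
scene [1.14275453 0.43668325 0.92699262] [[-0.567, 0.619, -0.544], [0.824, 0.417, -0.384], [-0.011, -0.666, -0.746]] [[525.8525892242181, 0.0, 277.9793150921678], [0.0, 525.8525892242181, 200.84659845220799], [0.0, 0.0, 1.0]]
top [0.38630086 0.01621801 1.26513429] [[0.028, -0.989, 0.148], [-1.0, -0.027, 0.004], [-0.0, -0.149, -0.989]] [[464.9166082281572, 0.0, 270.0281815880978], [0.0, 464.9166082281572, 219.39502101815648], [0.0, 0.0, 1.0]]
wrist [0.14371959 0.61331957 0.37173987] [[0.349, 0.89, 0.293], [0.937, -0.331, -0.111], [-0.002, 0.314, -0.95]] [[352.73642017783317, 0.0, 278.1018922327447], [0.0, 352.73642017783317, 214.3739615963747], [0.0, 0.0, 1.0]]
{'time_s': 0.15, 'joint_pos': array([-1.28217252,  0.41173136, -0.01271747,  1.59679569,  0.0056165 ,
        1.13429908, -0.08217416]), 'qvel': array([-0.00333903, -0.00329815,  0.00042231, -0.00329235,  0.00014014,
        0.0017539 , -0.00104082]), 'joint_efforts': array([ 2.24454270e-03, -6.01035833e+01,  6.83341920e-01, -2.99646932e+01,
        1.39716128e-02,  7.89031677e-03, -2.36590984e-05]), 'position': array([0.21822739, 0.5853158 , 0.25265971]), 'eef_rot': array([[-3.27026499e-04,  3.49242331e-01,  9.37032383e-01],
       [-1.15225132e-03,  9.37031680e-01, -3.49242471e-01],
       [-9.99999283e-01, -1.19390834e-03,  9.59807461e-05]]), 'wrist_force': array([-0.39830384, -0.9898646 , -0.6405978 ]), 'torque': array([-1.82704602e-02, -7.37524828e-05,  9.00871336e-03]), 'opening': 0.08525998389175508}
```

View pics/scene0.png

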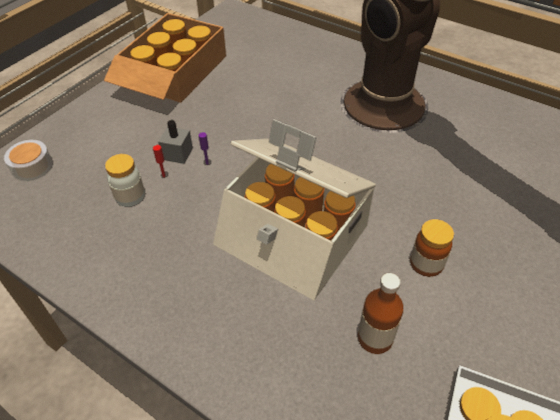

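View pics/top0.png

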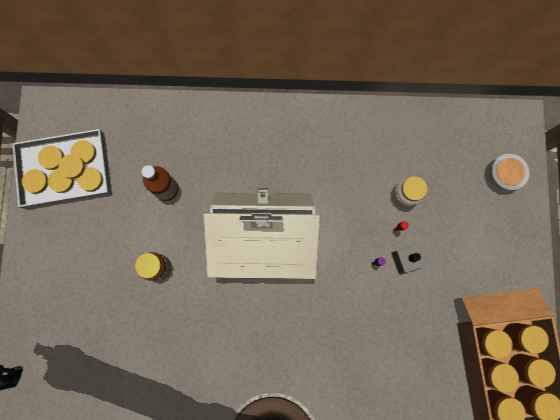

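View pics/wrist0.png

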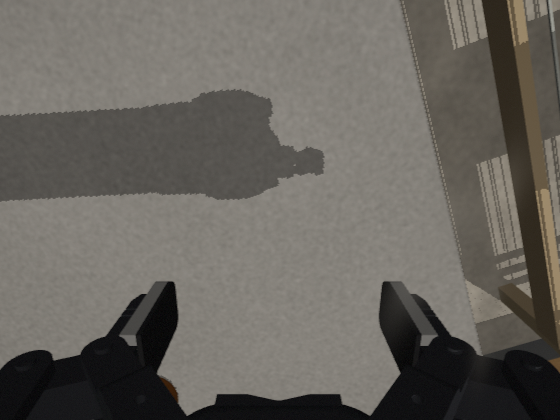

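The top view shows the chest at about (262,240) with the lid open toward the robot. The grey block with the black-knobbed pin is at (408,258), the purple look-alike at (379,262) and the red one at (402,227). Jar_a is at (150,265), the bottle at (157,182) and jar_b at (413,190). I'll enlarge the pin area and deproject the points.

```bash
cat > h.py <<'E'
import numpy as np,cv2
from bench import readout, imaging, robot
def cloud(c):
    K=c["intrinsics"];z=c["z_map"];v,u=np.mgrid[0:z.shape[0],0:z.shape[1]]
    P=np.stack([(u-K[0,2])/K[0,0]*z,(v-K[1,2])/K[1,1]*z,z],-1)
    W=P@np.array(c["orientation"]).T+c["position"]; W[z==0]=np.nan
    return W
def proj(c,p):
    q=(np.asarray(p)-c["position"])@np.array(c["orientation"]);q=q@c["intrinsics"].T
    return q[...,:2]/q[...,2:]
def ray(c,u,v,h):
    d=np.array(c["orientation"])@np.linalg.solve(c["intrinsics"],[u,v,1.]);o=np.array(c["position"])
    return o+d*(h-o[2])/d[2]
def crop(c,name,x0,x1,y0,y1,k):
    cv2.imwrite(name,cv2.resize(c["image"][y0:y1,x0:x1,::-1],None,fx=k,fy=k,interpolation=cv2.INTER_CUBIC))
def load(n): return dict(np.load(n))
E
python3 - <<'E'
from h import *
t=load("pics/top0.npz");s=load("pics/scene0.npz")
a=cv2.resize(t["image"][150:300,330:450,::-1],None,fx=3.3,fy=3.3)
b=cv2.resize(s["image"][100:200,140:240,::-1],None,fx=3.9,fy=3.9)
h=min(len(a),len(b));cv2.imwrite("pics/pin.png",np.hstack([a[:h],b[:h]]))
crop(s,"pics/chestS.png",200,390,100,300,3); crop(t,"pics/chestT.png",190,330,170,290,5)
for n,c in (("top",t),("scene",s)):
    W=cloud(c)
    print(n,"bench z",np.nanmedian(W[300:340,100:200,2] if n=="top" else W[300:340,100:200,2]))
    I=c["image"].astype(int)
    if n=="top": m=(I.max(2)<45);roi=(slice(235,285),slice(390,430))
    else: m=(I.max(2)<45);roi=(slice(110,145),slice(160,185))
    w=W[roi][m[roi]]; print("knob black",len(w),np.nanmean(w,0),np.nanmin(w,0),np.nanmax(w,0))
E
```

```text
top bench z 0.0004856474625298812
knob black 184 [ 0.4706562  -0.32908174  0.05579988] [ 0.44043505 -0.3528038   0.00136846] [ 0.49400296 -0.30931716  0.11150598]
scene bench z 0.00018525971685756648
knob black 108 [ 0.48238874 -0.3413272   0.0893766 ] [ 0.47051809 -0.35141508  0.06385215] [ 0.48912889 -0.33336642  0.10910331]
```

View pics/pin.png

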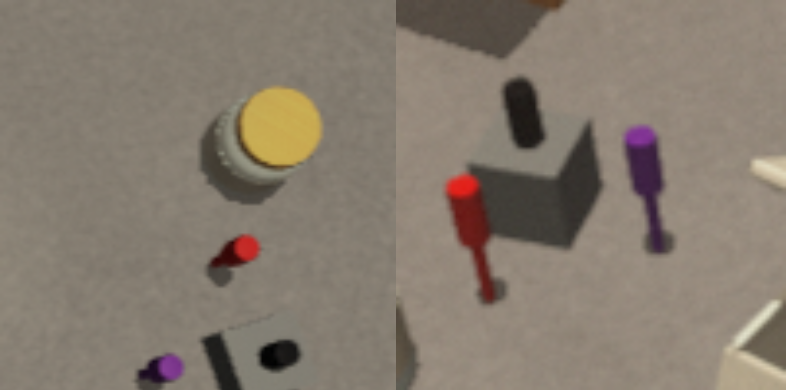

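View pics/chestS.png

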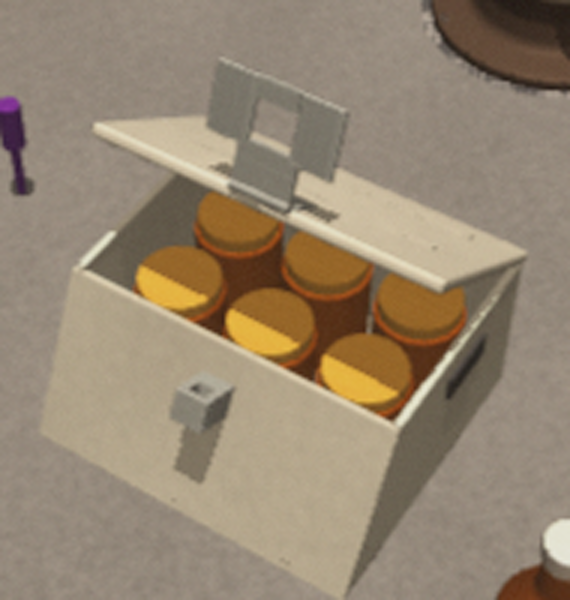

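View pics/chestT.png

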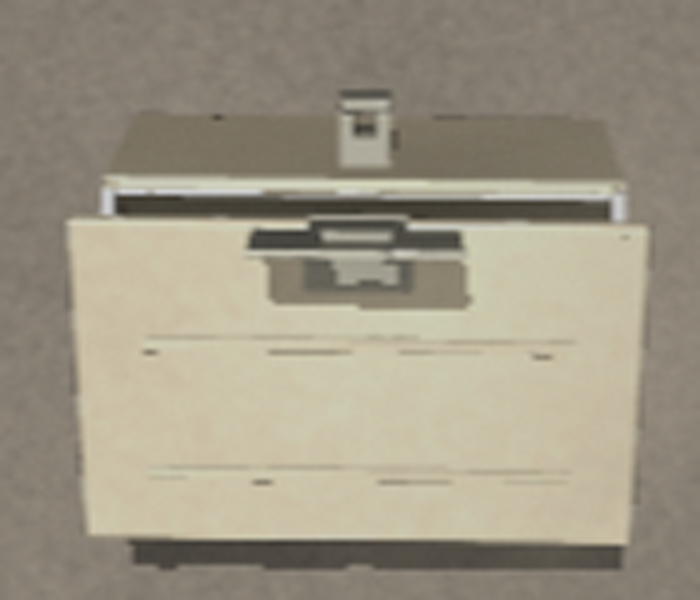

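The crop confirms three candidates: black knob in the grey block at scene (172,130), red at (159,155), purple at (204,142). The black one stands in the block, so it is the target. Next I'll fit the lid plane, slope plane and staple.

```bash
python3 - <<'E'
from h import *
t=load("pics/top0.npz");s=load("pics/scene0.npz")
T=cloud(t);S=cloud(s)
def plane(P):
    P=P[~np.isnan(P).any(1)]
    for _ in range(5):
        m=P.mean(0);n=np.linalg.svd(P-m,full_matrices=False)[2][2];n*=np.sign(n[2]);r=(P-m)@n
        P=P[abs(r)<max(2*r.std(),.0005)]
    return m,n,r.std(),len(P)
m,n,sd,k=plane(T[235:272,215:305].reshape(-1,3)); print("lid",m,n,sd,k,"angle",np.arccos(n[2]),"yaw",np.degrees(np.arctan2(-n[1],-n[0])))
# slope face from scene polygon
poly=np.array([[80,285],[390,430],[335,570],[60,430]])/3+[200,100]
M=np.zeros((420,560),np.uint8);cv2.fillPoly(M,[poly.astype(np.int32)],1)
P=S[M>0]; m2,n2,sd2,k2=plane(P);print("slope",m2,n2,sd2,k2,"lean",np.degrees(np.arcsin(n2[2])),"yaw",np.degrees(np.arctan2(n2[1],n2[0])))
# staple: points >8mm above slope plane
d=(P-m2)@n2; q=P[(d>.012)&(d<.05)];dd=(q-m2)@n2
print("staple",len(q),np.nanmean(q,0),dd.max())
q=P[(d>.032)&(d<.05)];print("outer face",len(q),q.mean(0),q.min(0),q.max(0))
R=T[180:207,250:275].reshape(-1,3);d=(R-m2)@n2;q=R[(d>.01)&(d<.045)];print("staple top",len(q),np.nanmean(q,0),q.min(0),q.max(0))
# rim corners of front top edge and lid corners
for u,v in [(212,207),(314,207),(204,215),(319,216),(208,277),(316,278)]:
    print((u,v),np.round(T[v-1:v+2,u-1:u+2].reshape(-1,3),4)[[0,4,8]].tolist())
# knob
I=t["image"].astype(int)
for c,W,roi in((t,T,(235,285,390,430)),(s,S,(110,145,160,185))):
    a,b,x,y=roi;w=W[a:b,x:y].reshape(-1,3);w=w[(w[:,2]>.068)&(w[:,2]<.12)];print("knob",len(w),np.median(w,0),w.min(0),w.max(0))
    top=w[w[:,2]>.101];print("  top",len(top),top.mean(0))
E
```

```text
lid [0.4694324  0.04430826 0.17417737] [-0.57595965 -0.00774492  0.81744144] 0.00140450358009628 2881 angle 0.6138412739149138 yaw 0.7704084993748603
slope [0.61866263 0.05164661 0.06884811] [0.90706866 0.01532843 0.42070357] 0.0012671224309354838 4535 lean 24.879014697436254 yaw 0.9681414799263779
staple 236 [0.63258352 0.04374873 0.10717176] 0.039181206411285585
outer face 129 [0.6390646  0.04262905 0.10793887] [0.63252165 0.02873422 0.09400491] [0.64528064 0.05509165 0.12006811]
staple top 312 [0.66047297 0.04487202 0.03395346] [ 0.61137367  0.0133111  -0.0062223 ] [0.68823412 0.08076692 0.12097478]
(212, 207) [[0.5868, 0.169, 0.1267], [0.5847, 0.1667, 0.1248], [0.5826, 0.1643, 0.1227]]
(314, 207) [[0.5944, -0.0848, 0.1236], [0.5914, -0.0871, 0.1266], [0.6115, -0.1014, -0.0002]]
(204, 215) [[0.5865, 0.2074, -0.0025], [0.5477, 0.1701, 0.2291], [0.5456, 0.1678, 0.2283]]
(319, 216) [[0.5543, -0.0867, 0.2323], [0.5529, -0.0895, 0.2277], [0.5506, -0.0918, 0.2278]]
(208, 277) [[0.4168, 0.1877, 0.001], [0.4113, 0.1672, 0.1338], [0.4116, 0.1817, 0.0037]]
(316, 278) [[0.4184, -0.0908, 0.1382], [0.4197, -0.1067, -0.0004], [0.4171, -0.1094, 0.0003]]
knob 88 [ 0.47594277 -0.34305996  0.10257817] [ 0.46692883 -0.37154974  0.06800891] [ 0.49631041 -0.31804932  0.11150598]
  top 50 [ 0.47663734 -0.34648573  0.10590286]
knob 129 [ 0.48306017 -0.34250949  0.09389563] [ 0.46832387 -0.35946593  0.06816169] [ 0.49199561 -0.33336642  0.1094795 ]
  top 46 [ 0.48034984 -0.34541073  0.10530351]
```

Consistent chest pose: origin ≈ (0.528, 0.040), yaw ≈ 1°, lid 0.614 rad, pin knob ≈ (0.478, -0.346). The hinge and lid-edge heights match. Now moving to the lid with the gripper closed, jaws along the chest's y.

arm_command(steps=[1,0.08,-0.13,0.075,0.05,1,0.16,-0.26,0.075,0.1,1,0.24,-0.39,0.075,0.119,1,0.32,-0.52,0.075,0.119,1,0.4,-0.65,0.075,0.119])

```text
time_s: 0.78
position: [0.3791, 0.3236, 0.2833]
eef_rot: [[0.0, -0.017, 1.0], [0.0, 1.0, 0.017], [-1.0, 0.0, 0.0]]
wrist_force: [0.7, 0.5, 0.4]
opening: 0.0003
```

arm_command(steps=[1,0.08,-0.12,0,0,1,0.16,-0.235,0,0,1,0.24,-0.35,-0.01,0,1,0.32,-0.47,-0.03,0,1,0.32,-0.47,-0.05,0])

```text
time_s: 1.4
position: [0.5083, 0.1327, 0.263]
eef_rot: [[0.001, -0.009, 1.0], [-0.002, 1.0, 0.009], [-1.0, -0.002, 0.001]]
wrist_force: [0.2, 0.1, -0.2]
opening: -0.0
```

arm_command(steps=[1,0.03,0,-0.068,0,1,0.055,0,-0.0975,0,1,0.075,0,-0.1275,0,1,0.094,0,-0.158,0,1,0.108,0,-0.193,0])

```text
time_s: 2.02
position: [0.5501, 0.138, 0.1856]
eef_rot: [[0.001, -0.017, 1.0], [0.0, 1.0, 0.017], [-1.0, 0.0, 0.001]]
wrist_force: [-3.0, 0.9, 2.0]
opening: 0.0003
```

arm_command(steps=[1,0.012,0,-0.035,0,1,0.018,0,-0.062,0,1,0.018,0,-0.075,0,1,0.018,0,-0.08,0])

```text
time_s: 2.52
position: [0.5572, 0.1375, 0.1568]
eef_rot: [[0.001, -0.017, 1.0], [0.001, 1.0, 0.017], [-1.0, 0.001, 0.001]]
wrist_force: [-13.1, -2.8, 37.7]
opening: 0.0002
```

The fingertip stopped at z ≈ 0.135 with 38 N, so the lid is shut. I'll lift and look at the hasp.

arm_command(steps=[1,0,0,0.1,0,1,-0.1,0.05,0.25,0,1,-0.15,0.05,0.3,0])

```text
time_s: 2.9
position: [0.4966, 0.1587, 0.2763]
eef_rot: [[0.003, -0.018, 1.0], [0.001, 1.0, 0.018], [-1.0, 0.001, 0.003]]
wrist_force: [-0.3, -0.0, -1.1]
opening: -0.0
```

```bash
python3 - <<'E'
from h import *
s=imaging.capture("scene");np.savez("pics/scene1.npz",**s);t=imaging.capture("top");np.savez("pics/top1.npz",**t)
crop(s,"pics/chestS1.png",200,390,80,280,3)
crop(t,"pics/chestT1.png",180,330,150,300,3.5)
E
```

```text
(no output)
```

View pics/chestS1.png

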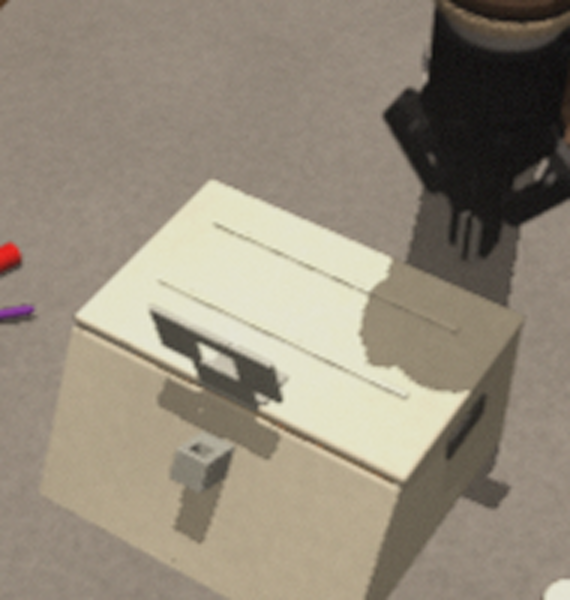

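View pics/chestT1.png

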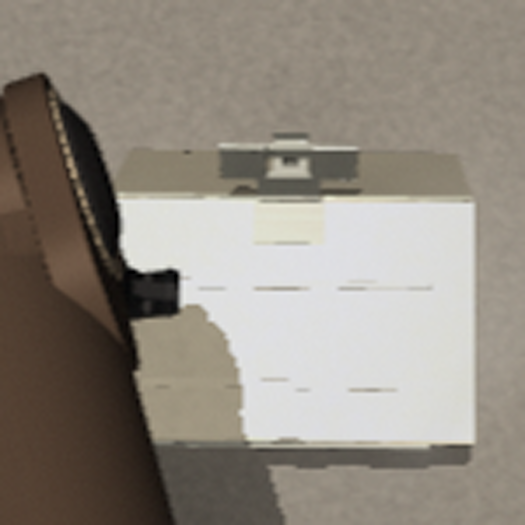

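The lid looks shut, with the hasp up and leaning forward over +x. The red and purple look-alikes seem to have moved, so I'll check the whole picture.

```bash
python3 - <<'E'
from h import *
s=load("pics/scene1.npz");t=load("pics/top1.npz")
cv2.imwrite("pics/s1.png",s["image"][:,:,::-1]);cv2.imwrite("pics/t1.png",t["image"][:,:,::-1])
E
```

```text
(no output)
```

View pics/s1.png

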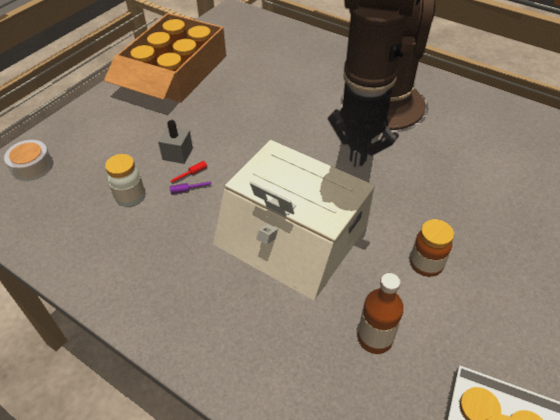

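View pics/t1.png

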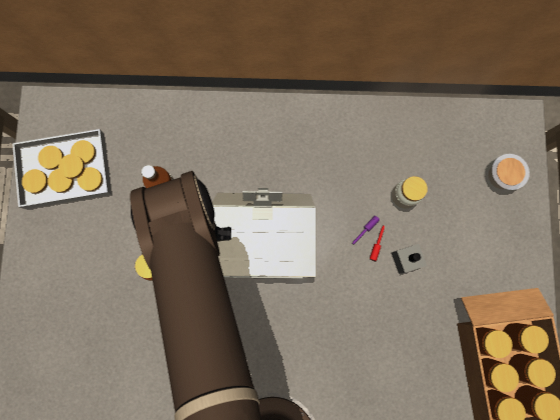

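The look-alikes were balanced on their tips and have toppled by themselves, away from my path; black pin, jars and bottle are unchanged. Now the hasp angle.

```bash
python3 - <<'E'
from h import *
for n in("scene1","top1"):
    c=load(f"pics/{n}.npz");W=cloud(c).reshape(-1,3)
    m=(W[:,0]>.56)&(W[:,0]<.66)&(abs(W[:,1]-.042)<.05)&(W[:,2]>.142)&(W[:,2]<.23)
    w=W[m];print(n,len(w),w.min(0),w.max(0),w.mean(0))
    if len(w)>20:
        p=np.polyfit(w[:,2],w[:,0],1);print("x at z=.137",np.polyval(p,.137),"angle above +x",np.degrees(np.arctan2(1,p[0])))
    L=W[(W[:,0]>.44)&(W[:,0]<.57)&(abs(W[:,1]-.04)<.06)&(W[:,2]>.1)];print("lid z",np.nanmedian(L[:,2]))
E
```

```text
scene1 562 [ 0.59200675 -0.00479939  0.14227225] [0.61400373 0.08777082 0.2152002 ] [0.60480348 0.04321243 0.18546843]
x at z=.137 0.592859179383922 angle above +x 76.15618332006186
lid z 0.1357247219340334
top1 436 [ 0.57395644 -0.00521238  0.14214734] [0.61181701 0.08654703 0.21522912] [0.60107886 0.04041685 0.18552224]
x at z=.137 0.5876183961333535 angle above +x 74.49555573880775
lid z 0.1357793998034934
```

Hasp at 76° above +x, hinge at (0.590, 0.041, 0.137), as expected. Going behind its +y wing.

arm_command(steps=[1,0.1,-0.15,-0.03,0,1,0.16,-0.2,-0.08,0,1,0.19,-0.2,-0.155,0,1,0.235,-0.2,-0.155,0,1,0.265,-0.2,-0.165,0])

```text
time_s: 3.62
position: [0.6034, 0.0768, 0.2066]
eef_rot: [[-0.001, -0.016, 1.0], [-0.001, 1.0, 0.016], [-1.0, -0.001, -0.001]]
wrist_force: [-1.3, -0.0, -0.4]
opening: 0.0001
```

arm_command(steps=[1,0.025,0,-0.012,0,1,0.05,0,-0.036,0,1,0.073,0,-0.065,0,1,0.098,0,-0.098,0,1,0.12,0,-0.13,0])

```text
time_s: 4.25
position: [0.6513, 0.0777, 0.1551]
eef_rot: [[-0.0, -0.017, 1.0], [0.0, 1.0, 0.017], [-1.0, 0.0, -0.0]]
wrist_force: [0.5, -0.8, 1.0]
opening: 0.0002
```

arm_command(steps=[1,0.015,0,-0.05,0,1,0.008,0,-0.075,0,1,-0.01,0,-0.1,0,1,-0.033,0,-0.12,0,1,-0.055,0,-0.13,0])

```text
time_s: 4.88
position: [0.6279, 0.0776, 0.1039]
eef_rot: [[0.0, -0.017, 1.0], [0.0, 1.0, 0.017], [-1.0, 0.0, 0.0]]
wrist_force: [2.9, -0.3, 0.5]
opening: -0.0
```

Pressing slightly further in, toward the face.

arm_command(steps=[1,-0.01,0,-0.002,0,1,-0.018,0,-0.004,0,1,-0.018,0,-0.004,0])

```text
time_s: 5.25
position: [0.6268, 0.0777, 0.1049]
eef_rot: [[0.013, -0.017, 1.0], [0.001, 1.0, 0.017], [-1.0, 0.001, 0.013]]
wrist_force: [15.8, 0.2, -4.0]
opening: 0.0001
```

The force rose to 16 N with no more movement, so the hasp is seated. I'll retreat and move toward the pin, then look.

arm_command(steps=[1,0.07,0,0.02,0,1,0.08,0,0.15,0,1,0.06,-0.05,0.3,0,1,-0.05,-0.15,0.33,0,0.5,-0.15,-0.27,0.33,0])

```text
time_s: 5.88
position: [0.5605, -0.0307, 0.2363]
eef_rot: [[0.003, -0.019, 1.0], [0.001, 1.0, 0.019], [-1.0, 0.001, 0.003]]
wrist_force: [0.7, -0.8, 0.0]
opening: 0.0168
```

arm_command(steps=[0.4,-0.04,-0.14,0,0,0.4,-0.08,-0.28,0,0,0.4,-0.12,-0.42,0,0,0.4,-0.16,-0.56,0,0,0.4,-0.2,-0.7,0,0])

```text
time_s: 6.5
position: [0.4804, -0.3115, 0.235]
eef_rot: [[0.001, -0.017, 1.0], [0.0, 1.0, 0.017], [-1.0, 0.0, 0.001]]
wrist_force: [1.3, -0.3, 0.8]
opening: 0.0512
```

```bash
python3 - <<'E'
from h import *
print(readout.observe()["position"])
s=imaging.capture("scene");np.savez("pics/scene2.npz",**s);t=imaging.capture("top");np.savez("pics/top2.npz",**t);w=imaging.capture("wrist");np.savez("pics/wrist2.npz",**w)
a=cv2.resize(s["image"][120:300,200:390],None,fx=2.1,fy=2.1);b=cv2.resize(t["image"][160:300,190:340],None,fx=2.6,fy=2.6)
h=min(len(a),len(b));cv2.imwrite("pics/c2.png",np.hstack([a[:h],b[:h]])[:,:,::-1])
cv2.imwrite("pics/w2.png",w["image"][:,:,::-1])
W=cloud(s).reshape(-1,3); n=np.array([.9063*np.cos(.0175),.9063*np.sin(.0175),.4226])
d=(W-[.528,.04,0])@n-.1114
for sg in(1,-1):
  m=(abs((W[:,1]-.042)*sg-.030)<.01)&(W[:,2]>.075)&(W[:,2]<.1)&(abs(d)<.05);print("hasp wing height over slope",sg,np.median(d[m]),m.sum())
m=(abs(abs(W[:,1]-.042)-.08)<.01)&(W[:,2]>.07)&(W[:,2]<.1)&(abs(d)<.05);print("slope ref",np.median(d[m]))
m=(abs(W[:,0]-.5)<.05)&(abs(W[:,1]-.04)<.08);print("lid z",np.median(W[m,2]))
E
```

```text
[ 0.48043353 -0.31148321  0.23496454]
hasp wing height over slope 1 0.005042285305805867 114
hasp wing height over slope -1 0.004867020500363792 73
slope ref -2.6656100588010045e-06
lid z 0.13566590472883933
```

View pics/c2.png

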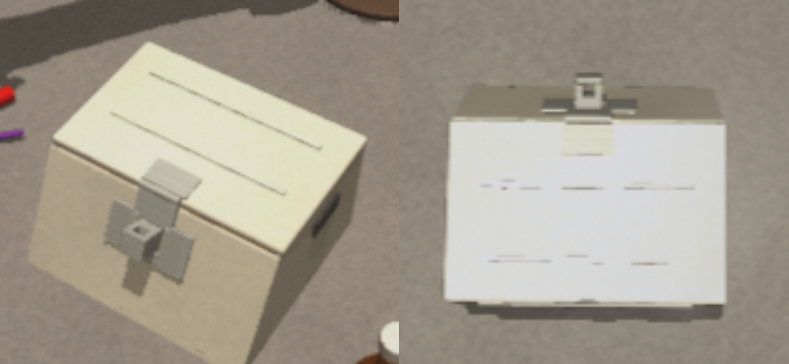

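View pics/w2.png

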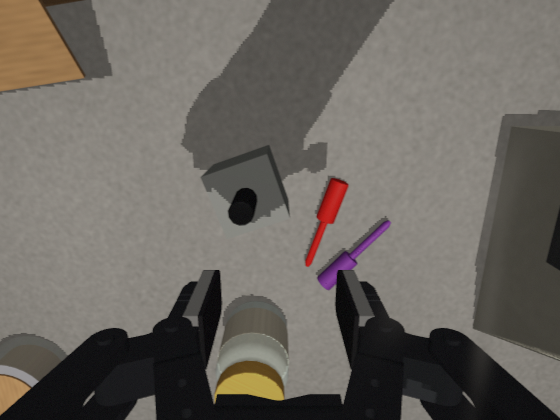

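Hasp wings lie 4.9–5.0 mm over the slope (5 expected), so the hasp is flat, with the staple through the slot. In the wrist view the black knob is at (243,208) in the block, with red and purple lying to its right. Measuring the knob.

```bash
python3 - <<'E'
from h import *
for n,roi in(("wrist2",(170,240,215,275)),("scene2",(110,145,160,185)),("top2",(235,285,390,430))):
    c=load(f"pics/{n}.npz");W=cloud(c);a,b,x,y=roi
    sub=W[a:b,x:y];w=sub.reshape(-1,3);k=(w[:,2]>.066)&(w[:,2]<.12);
    top=(sub[...,2]>.1025)&(sub[...,2]<.112)
    vv,uu=np.nonzero(top);print(n,k.sum(),"top",top.sum(),np.median(w[top.ravel()],0) if top.any() else 0, "ray",ray(c,x+uu.mean(),a+vv.mean(),.106) if top.any() else 0)
    print("  block top",np.median(w[(w[:,2]>.057)&(w[:,2]<.065)],0))
    if n=="wrist2":
        wk=w[k&(w[:,2]<.1)]; # cylinder side
        from scipy.optimize import least_squares
        r=least_squares(lambda p:np.hypot(wk[:,0]-p[0],wk[:,1]-p[1])-.01,[.478,-.346],loss="soft_l1",f_scale=.001);print("cyl",r.x,len(wk))
s=load("pics/scene2.npz");W=cloud(s)[110:145,160:185].reshape(-1,3);wk=W[(W[:,2]>.068)&(W[:,2]<.1)]
r=least_squares(lambda p:np.hypot(wk[:,0]-p[0],wk[:,1]-p[1])-.01,[.478,-.346],loss="soft_l1",f_scale=.001);print("cyl scene",r.x,len(wk))
E
```

```text
wrist2 803 top 506 [ 0.47905954 -0.34627406  0.10453802] ray [ 0.47853522 -0.34599539  0.106     ]
  block top [ 0.47687991 -0.34662649  0.0606553 ]
cyl [ 0.47995724 -0.34645665] 272
scene2 140 top 40 [ 0.48037912 -0.3447282   0.10627486] ray [ 0.47972832 -0.34592746  0.106     ]
  block top [ 0.48638796 -0.34316779  0.06244621]
top2 35 top 9 [ 0.46848595 -0.34267706  0.10508323] ray [ 0.4699182  -0.34426502  0.106     ]
  block top [ 0.46259241 -0.34016463  0.06204508]
cyl scene [ 0.4779544  -0.34735137] 85
```

Knob at (0.479, -0.346) from three views (top 0.105–0.106). Descending and gripping it.

arm_command(steps=[0.4,0.001,-0.086,-0.1,0,0.4,0.001,-0.086,-0.25,0,0.4,0.001,-0.086,-0.35,0,0.4,0.001,-0.086,-0.35,0], newtons=30)

```text
time_s: 7.15
position: [0.4806, -0.3418, 0.0919]
eef_rot: [[-0.005, -0.019, 1.0], [0.004, 1.0, 0.019], [-1.0, 0.004, -0.005]]
wrist_force: [-0.6, -0.2, 0.2]
opening: 0.0513
```

arm_command(steps=[1,0,0,0,0,1,0,0,0,0,1,0,0,0,0,1,0,0,0,0], newtons=30)

```text
time_s: 7.65
position: [0.4833, -0.3452, 0.0968]
eef_rot: [[0.004, -0.017, 1.0], [-0.001, 1.0, 0.017], [-1.0, -0.001, 0.004]]
wrist_force: [-0.2, 1.3, 7.9]
opening: 0.0193
```

arm_command(steps=[1,0,0,0.05,0,1,0,0,0.1,0,1,0,0,0.115,0,1,0,0,0.115,0])

```text
time_s: 8.15
position: [0.4821, -0.3447, 0.141]
eef_rot: [[0.001, -0.017, 1.0], [-0.0, 1.0, 0.017], [-1.0, -0.0, 0.001]]
wrist_force: [0.1, 0.5, -0.7]
opening: 0.0193
```

```bash
python3 - <<'E'
from h import *
o=readout.observe();print(o["position"],o["opening"],o["wrist_force"])
s=imaging.capture("scene");np.savez("pics/scene3.npz",**s);w=imaging.capture("wrist");np.savez("pics/wrist3.npz",**w)
a=cv2.resize(s["image"][60:180,120:240],None,fx=3.3,fy=3.3);b=cv2.resize(w["image"][60:380,130:430],(396,396))
cv2.imwrite("pics/p3.png",np.hstack([a,b])[:,:,::-1])
E
```

```text
[ 0.48212776 -0.34472465  0.14099874] 0.019271686586635438 [ 0.06420993  0.49148281 -0.68963329]
```

View pics/p3.png

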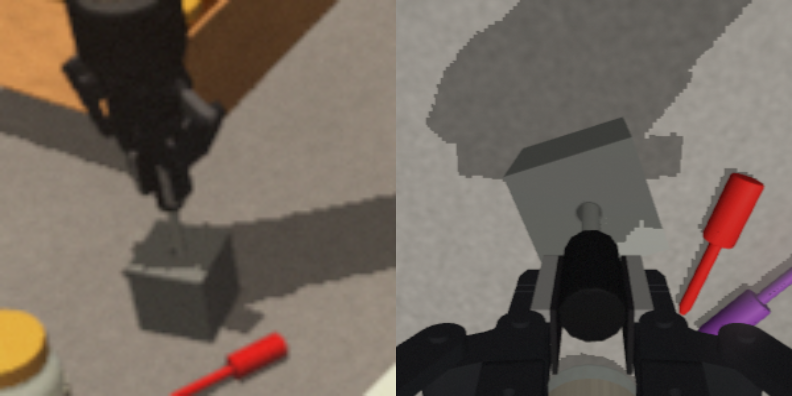

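The pin is gripped and its tip is still in the block hole. I'll move sideways toward -x so the hole tilts the pin in the grip by about 25°.

arm_command(steps=[1,-0.01,0,0.01,0,1,-0.03,0,0.01,0,1,-0.05,0,0.011,0,1,-0.07,0,0.012,0,1,-0.085,0,0.012,0])

```text
time_s: 8.88
position: [0.4474, -0.3449, 0.1456]
eef_rot: [[0.0, -0.017, 1.0], [-0.0, 1.0, 0.017], [-1.0, -0.0, 0.0]]
wrist_force: [3.2, -2.0, -0.8]
opening: 0.0194
```

```bash
python3 - <<'E'
from h import *
s=imaging.capture("scene");np.savez("pics/scene4.npz",**s);w=imaging.capture("wrist");np.savez("pics/wrist4.npz",**w)
a=cv2.resize(s["image"][60:180,120:240],None,fx=3.3,fy=3.3);b=cv2.resize(w["image"][60:380,130:430],(396,396))
cv2.imwrite("pics/p4.png",np.hstack([a,b])[:,:,::-1])
E
```

```text
(no output)
```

View pics/p4.png

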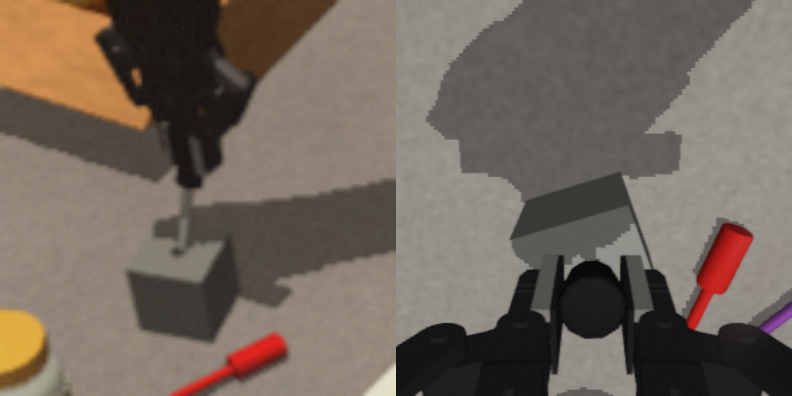

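The pin is tilting in the grip as intended. Now lifting it out along its axis and carrying it over to the staple.

arm_command(steps=[1,-0.025,0,0.06,0,1,-0.025,0,0.19,0,1,0.0,0.05,0.29,0,1,0.05,0.19,0.29,0,1,0.1,0.33,0.29,0])

```text
time_s: 9.6
position: [0.4869, -0.2114, 0.2613]
eef_rot: [[-0.002, -0.016, 1.0], [0.001, 1.0, 0.016], [-1.0, 0.001, -0.002]]
wrist_force: [1.2, -0.9, -0.8]
opening: 0.019
```

arm_command(steps=[1,0.05,0.14,0,0,1,0.1,0.28,0,0,1,0.15,0.42,0,0,1,0.2,0.56,0,0,1,0.23,0.634,0,0])

```text
time_s: 10.22
position: [0.5788, 0.0445, 0.2603]
eef_rot: [[-0.004, -0.021, 1.0], [0.0, 1.0, 0.021], [-1.0, 0.0, -0.004]]
wrist_force: [0.7, -0.3, -0.7]
opening: 0.0198
```

arm_command(steps=[1,0,0,0,0,1,0,0,0,0])

```text
time_s: 10.48
position: [0.5788, 0.0396, 0.2606]
eef_rot: [[-0.003, -0.016, 1.0], [-0.001, 1.0, 0.016], [-1.0, -0.001, -0.003]]
wrist_force: [-0.3, -0.2, -1.0]
opening: 0.0191
```

```bash
python3 - <<'E'
from h import *
o=readout.observe();print(o["position"],o["opening"],o["wrist_force"])
s=imaging.capture("scene");np.savez("pics/scene5.npz",**s);w=imaging.capture("wrist");np.savez("pics/wrist5.npz",**w)
a=cv2.resize(s["image"][60:260,210:410],(396,396));b=cv2.resize(w["image"][60:380,130:430],(396,396))
cv2.imwrite("pics/p5.png",np.hstack([a,b])[:,:,::-1])
E
```

```text
[0.57879913 0.03955994 0.26061542] 0.01907021646431568 [-0.34785387 -0.19340525 -0.97291372]
```

View pics/p5.png

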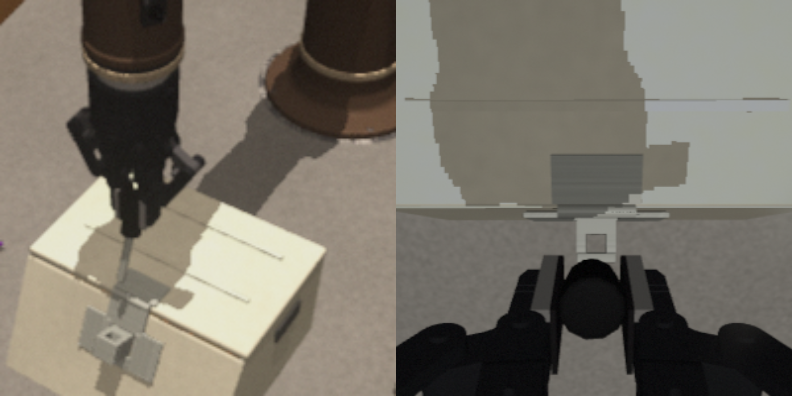

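```bash
python3 - <<'E'
from h import *
s=load("pics/scene5.npz");crop(s,"pics/p5b.png",245,305,150,225,8)
W=cloud(s)
m=(W[...,0]>.55)&(W[...,0]<.66)&(abs(W[...,1]-.04)<.009)&(W[...,2]>.165)&(W[...,2]<.245)
m[:150]=0;m[230:]=0;m[:,:245]=0;m[:,310:]=0
v,u=np.nonzero(m);w=W[m];print(len(w))
for z0 in np.arange(.165,.245,.008):
    k=(w[:,2]>=z0)&(w[:,2]<z0+.008)
    if k.any():print(round(z0,3),k.sum(),w[k].mean(0).round(4),w[k].min(0)[:2].round(4),w[k].max(0)[:2].round(4),(u[k].mean().round(1),v[k].mean().round(1)))
E
```

```text
166
0.173 7 [0.6063 0.0397 0.179 ] [0.6031 0.0371] [0.6084 0.0422] (np.float64(270.0), np.float64(201.0))
0.181 12 [0.6055 0.0401 0.1856] [0.6032 0.0366] [0.6079 0.0433] (np.float64(270.3), np.float64(198.5))
0.189 16 [0.6025 0.0402 0.1921] [0.5997 0.0349] [0.605  0.0431] (np.float64(271.2), np.float64(195.2))
0.197 19 [0.5999 0.0403 0.2009] [0.5956 0.0351] [0.6041 0.044 ] (np.float64(271.9), np.float64(191.3))
0.205 15 [0.5966 0.0398 0.2089] [0.593  0.0361] [0.5992 0.0427] (np.float64(272.7), np.float64(187.2))
0.213 19 [0.5934 0.0397 0.217 ] [0.5891 0.0356] [0.5964 0.0427] (np.float64(273.5), np.float64(183.2))
0.221 9 [0.5899 0.0425 0.224 ] [0.584 0.038] [0.5925 0.048 ] (np.float64(275.8), np.float64(180.0))
0.229 33 [0.5916 0.0425 0.233 ] [0.583  0.0311] [0.596  0.0489] (np.float64(275.2), np.float64(177.2))
0.237 36 [0.5911 0.0402 0.2405] [0.5868 0.0311] [0.5959 0.0489] (np.float64(274.2), np.float64(173.6))
```

View pics/p5b.png

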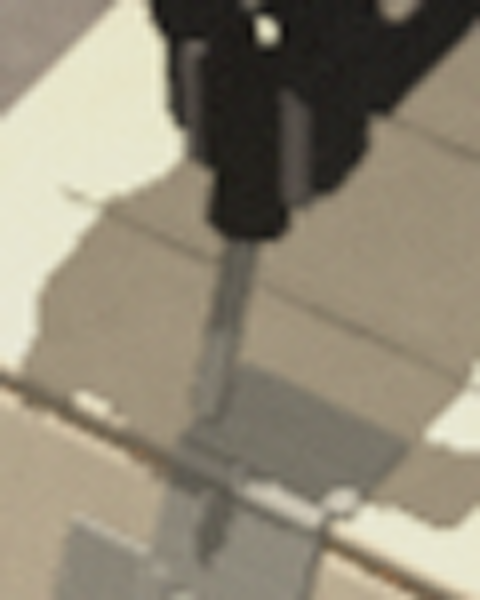

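Pin axis leans ≈ 20–21°, tip ≈ (0.605, 0.039, 0.177); the 13 mm hole gives enough clearance for the remaining 4°. Moving the tip to about 8 mm above the mouth.

arm_command(steps=[1,0.015,0.006,-0.07,0,1,0.037,0.006,-0.145,0,1,0.037,0.006,-0.145,0,1,0.037,0.006,-0.145,0])

```text
time_s: 11.08
position: [0.5948, 0.0423, 0.2043]
eef_rot: [[0.001, -0.016, 1.0], [-0.0, 1.0, 0.016], [-1.0, -0.0, 0.001]]
wrist_force: [0.4, 1.1, -0.9]
opening: 0.0196
```

```bash
python3 - <<'E'
from h import *
o=readout.observe();print(o["position"],o["opening"],o["wrist_force"])
s=imaging.capture("scene");np.savez("pics/scene6.npz",**s)
I=s["image"].copy()
K=8;x0,y0=240,185
im=cv2.resize(I[y0:y0+70,x0:x0+65],None,fx=K,fy=K,interpolation=cv2.INTER_CUBIC)
mouth=np.array([.6231,.0417,.1117])
q=(proj(s,mouth)-[x0,y0]+.5)*K;cv2.circle(im,tuple(q.astype(int)),4,(255,0,0),1)
print("mouth px",proj(s,mouth))
cv2.imwrite("pics/p6.png",im[:,:,::-1])
E
```

```text
[0.59476928 0.04230199 0.2043257 ] 0.01957406478393552 [ 0.3963993   1.10071908 -0.88747745]
mouth px [266.68756404 229.23784321]
```

View pics/p6.png

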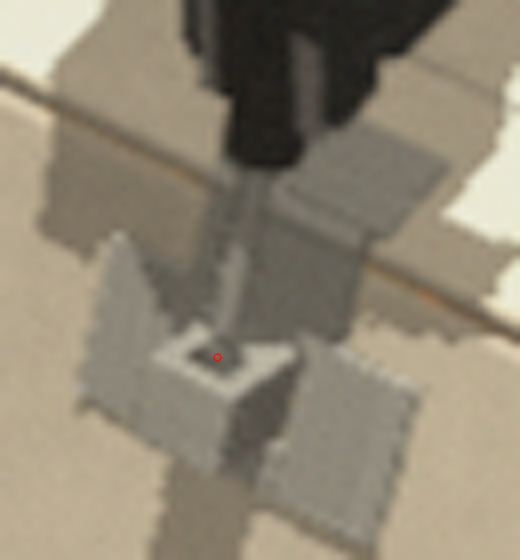

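The projected mouth (267,229) falls on the hole. Checking where the tip sits relative to it.

```bash
python3 - <<'E'
from h import *
s=load("pics/scene6.npz");W=cloud(s)
for y in (.0395,.0415,.0425):print(proj(s,[.621,y,.1207]))
m=(W[...,0]>.59)&(W[...,0]<.64)&(abs(W[...,1]-.042)<.009)&(W[...,2]>.122)&(W[...,2]<.175)
# exclude hasp/lid: height over slope
d=(W-[.528,.04,0])@np.array([.9062,.0158,.4226])-.1114;m&=d>.012
m[:195]=0;m[240:]=0;m[:,:250]=0;m[:,290:]=0
v,u=np.nonzero(m);w=W[m]
for z0 in np.arange(.11,.175,.006):
    k=(w[:,2]>=z0)&(w[:,2]<z0+.006)
    if k.any():print(round(z0,3),k.sum(),w[k].mean(0).round(4),(u[k].mean().round(1),v[k].mean().round(1)))
E
```

```text
[266.27206862 225.20891924]
[267.09894433 225.64980841]
[267.51284117 225.87049772]
0.122 12 [0.6225 0.0429 0.1257] (np.float64(267.2), np.float64(224.8))
0.128 11 [0.6195 0.0427 0.1316] (np.float64(267.9), np.float64(221.9))
0.134 9 [0.6174 0.043  0.1372] (np.float64(268.6), np.float64(219.4))
0.14 10 [0.6164 0.0421 0.1419] (np.float64(268.4), np.float64(217.4))
0.146 14 [0.6145 0.0427 0.1495] (np.float64(269.1), np.float64(214.4))
0.152 12 [0.6111 0.043  0.1552] (np.float64(270.2), np.float64(211.4))
0.158 12 [0.6087 0.0425 0.1615] (np.float64(270.7), np.float64(208.4))
0.164 7 [0.6083 0.0432 0.1665] (np.float64(271.0), np.float64(206.7))
0.17 7 [0.6062 0.0465 0.1734] (np.float64(273.0), np.float64(204.4))
```

arm_command(steps=[1,-0.006,0.001,0,0,1,0.002,0.001,-0.018,0,1,0.01,0.001,-0.035,0,1,0.015,0.001,-0.045,0,1,0.019,0.001,-0.055,0])

```text
time_s: 11.75
position: [0.6024, 0.0437, 0.1808]
eef_rot: [[-0.0, -0.017, 1.0], [-0.0, 1.0, 0.017], [-1.0, -0.0, -0.0]]
wrist_force: [-0.4, -0.2, -0.9]
opening: 0.019
```

```bash
python3 - <<'E'
from h import *
s=imaging.capture("scene");np.savez("pics/scene7.npz",**s)
crop(s,"pics/p7.png",235,305,180,260,7)
o=readout.observe();print(o["position"],o["opening"],o["wrist_force"])
E
```

```text
[0.60231632 0.0436077  0.18029861] 0.019198161432507767 [-0.2604229  -0.49773508 -0.97955232]
```

View pics/p7.png

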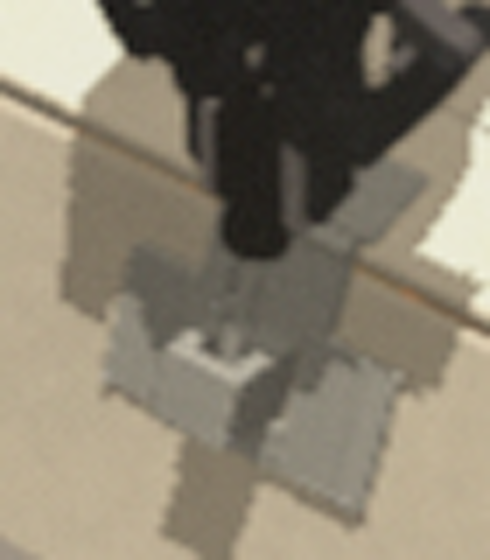

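The tip is inside the hole with no contact force. Continuing along the hole axis.

arm_command(steps=[1,0.007,-0.002,-0.014,0,1,0.0135,-0.002,-0.029,0,1,0.02,-0.002,-0.043,0,1,0.0265,-0.002,-0.057,0])

```text
time_s: 12.3
position: [0.6131, 0.0428, 0.158]
eef_rot: [[-0.0, -0.017, 1.0], [-0.0, 1.0, 0.017], [-1.0, -0.0, -0.0]]
wrist_force: [0.2, 0.5, -0.8]
opening: 0.0192
```

arm_command(steps=[1,0.006,0,-0.012,0,1,0.011,0,-0.023,0,1,0.016,0,-0.034,0,1,0.016,0,-0.034,0])

```text
time_s: 12.8
position: [0.6181, 0.0428, 0.147]
eef_rot: [[-0.002, -0.017, 1.0], [0.001, 1.0, 0.017], [-1.0, 0.001, -0.002]]
wrist_force: [-13.7, -0.3, 22.0]
opening: 0.0188
```

```bash
python3 - <<'E'
from h import *
s=imaging.capture("scene");np.savez("pics/scene8.npz",**s)
crop(s,"pics/p8.png",235,305,180,260,7)
o=readout.observe();print(o["position"],o["opening"],o["wrist_force"])
E
```

```text
[0.61810491 0.042851   0.14703396] 0.018904227365376936 [-13.20600447  -0.1857192   20.860315  ]
```

View pics/p8.png

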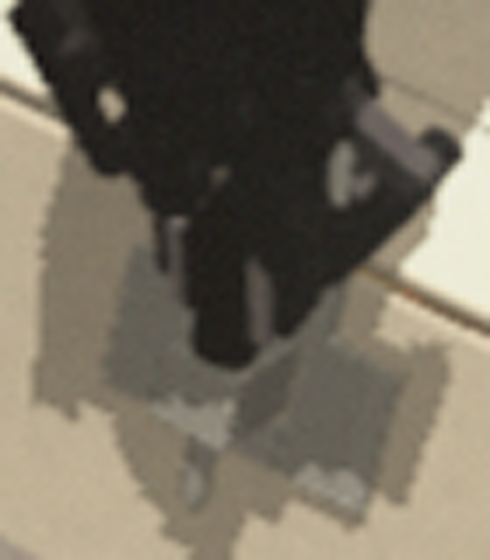

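The tip shows below the staple, the knob is on it and the force is 22 N. Releasing, then checking the seating.

arm_command(steps=[1,-0.002,0,0.004,0,0.5,-0.002,0,0.004,0,0.5,-0.002,0,0.004,0,0.5,-0.002,0,0.004,0])

```text
time_s: 13.35
position: [0.6187, 0.0428, 0.1463]
eef_rot: [[0.0, -0.017, 1.0], [-0.0, 1.0, 0.017], [-1.0, -0.0, 0.0]]
wrist_force: [0.3, 0.1, 1.0]
opening: 0.0424
```

arm_command(steps=[0.5,-0.002,0,0.1,0,0.5,-0.002,0,0.22,0,0.5,-0.15,0,0.25,0,0.5,-0.3,0,0.25,0,0.5,-0.3,0,0.25,0])

```text
time_s: 13.98
position: [0.4943, 0.0425, 0.2462]
eef_rot: [[-0.003, -0.017, 1.0], [0.001, 1.0, 0.017], [-1.0, 0.001, -0.003]]
wrist_force: [0.8, 0.9, 0.6]
opening: 0.0427
```

```bash
python3 - <<'E'
from h import *
s=imaging.capture("scene");np.savez("pics/scene9.npz",**s)
t=imaging.capture("top");np.savez("pics/top9.npz",**t)
crop(s,"pics/p9.png",235,305,180,260,7)
W=cloud(s);d=(W-[.528,.04,0])@np.array([.9062,.0158,.4226])-.1114
I=s["image"].astype(int)
m=(I.max(2)<60)&(W[...,0]>.58)&(abs(W[...,1]-.042)<.02)&(W[...,2]>.1)&(W[...,2]<.17)
w=W[m];print(m.sum(),w.min(0),w.max(0))
a=np.array([-.4226,-.0074,.9063]);mo=np.array([.6231,.0417,.1117])
al=(w-mo)@a;print("along-axis range mm (0..44 expected)",np.percentile(al,[1,5,50,95,99])*1e3)
n=np.array([.9062,.0158,.4226])
p=np.polyfit(al,(w-mo)@n,1);print("tilt rel to hole deg",np.degrees(np.arctan(p[0])))
o=readout.observe();print(o["position"],o["wrist_force"])
cv2.imwrite("pics/s9.png",s["image"][:,:,::-1])
E
```

```text
195 [0.59408579 0.03808386 0.10259471] [0.62963024 0.054233   0.15668052]
along-axis range mm (0..44 expected) [ 1.81941324  4.49537831 25.70130476 44.21319929 45.7115103 ]
tilt rel to hole deg -0.23738326857846387
[0.49885745 0.04302323 0.24711247] [ 0.79442963 -0.27199528  0.2883061 ]
```

View pics/p9.png

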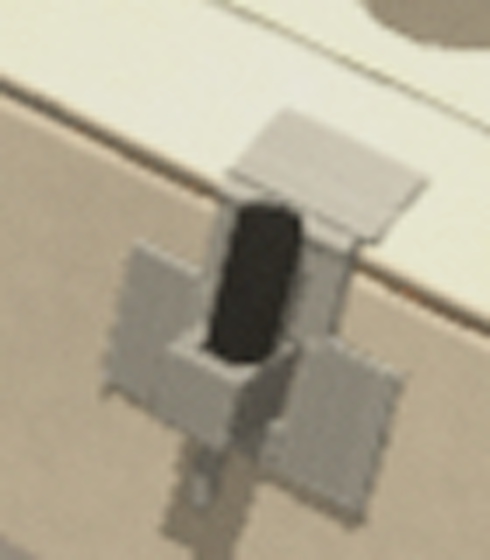

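View pics/s9.png

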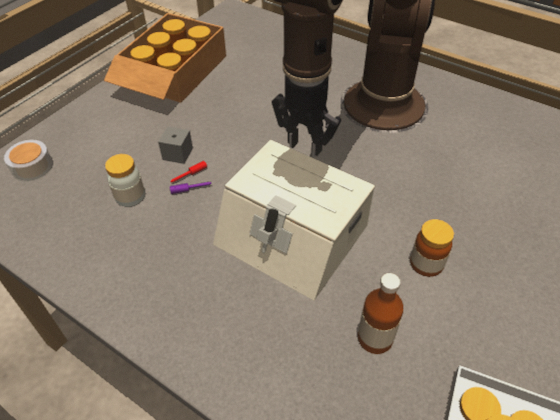

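The knob sits on the staple: it spans ≈ 1–45 mm along the hole axis (0–44 expected) and is aligned within 0.3°. To rule out a residual gap of about 1 mm, I'll press gently on the knob top with closed fingers.

arm_command(steps=[1,0.13,-0.002,0,0,1,0.245,-0.002,-0.05,0,1,0.26,-0.002,-0.14,0,1,0.26,-0.002,-0.14,0,1,0.268,-0.002,-0.16,0])

```text
time_s: 14.7
position: [0.6068, 0.042, 0.1835]
eef_rot: [[0.002, -0.017, 1.0], [0.0, 1.0, 0.017], [-1.0, 0.0, 0.002]]
wrist_force: [0.3, 0.1, -0.0]
opening: -0.0004
```

arm_command(steps=[1,0.005,0,-0.012,0,1,0.009,0,-0.022,0,1,0.012,0,-0.028,0])

```text
time_s: 15.08
position: [0.611, 0.0418, 0.1754]
eef_rot: [[0.002, -0.017, 1.0], [0.001, 1.0, 0.017], [-1.0, 0.001, 0.002]]
wrist_force: [-15.3, -1.8, 37.9]
opening: -0.0002
```

It stopped firmly at 38 N with the knob rim at its seated height. Retreating for the final check.

arm_command(steps=[1,0,0,0.1,0,1,-0.03,0,0.22,0,1,-0.18,0,0.25,0,1,-0.33,0,0.25,0,1,-0.4,0,0.25,0])

```text
time_s: 15.7
position: [0.4479, 0.0419, 0.2722]
eef_rot: [[0.001, -0.018, 1.0], [0.001, 1.0, 0.018], [-1.0, 0.001, 0.001]]
wrist_force: [0.9, -0.6, 1.6]
opening: 0.0003
```

```bash
python3 - <<'E'
from h import *
s=imaging.capture("scene");np.savez("pics/scene10.npz",**s);s0=load("pics/scene0.npz")
W=cloud(s);n=np.array([.9062,.0158,.4226]);d=(W-[.528,.04,0])@n-.1114
I=s["image"].astype(int)
m=(I.max(2)<60)&(W[...,0]>.58)&(abs(W[...,1]-.042)<.02)&(W[...,2]>.1)&(W[...,2]<.17)
w=W[m];a=np.array([-.4226,-.0074,.9063]);mo=np.array([.6231,.0417,.1117])
print("knob along",np.percentile((w-mo)@a,[1,5,50,95,99])*1e3)
for sg in(1,-1):
  k=(abs((W[...,1]-.042)*sg-.030)<.01)&(W[...,2]>.075)&(W[...,2]<.1)&(abs(d)<.05);print("hasp",np.median(d[k]))
k=(abs(W[...,0]-.54)<.03)&(abs(W[...,1]-.04)<.1);print("lid",np.nanmedian(W[k][:,2]))
df=np.abs(I-s0["image"].astype(int)).max(2)
for nm,(x0,x1,y0,y1) in dict(jar_b=(105,145,152,206),jar_a=(412,455,218,275),bottle=(358,405,272,352)).items(): print(nm,(df[y0:y1,x0:x1]>40).sum())
crop(s,"pics/p10.png",200,470,120,360,2.4)
o=readout.observe();print(o["position"],o["wrist_force"],o["time_s"])
E
```

```text
knob along [ 1.28461975  4.03374764 25.70435864 44.6686429  45.37882052]
hasp 0.0049808957747847285
hasp 0.005024612280669916
lid 0.1357395138637214
jar_b 0
jar_a 0
bottle 0
[0.44572318 0.04182119 0.27208153] [-4.14233128 -0.21295474 -1.08244566] 15.75
```

View pics/p10.png

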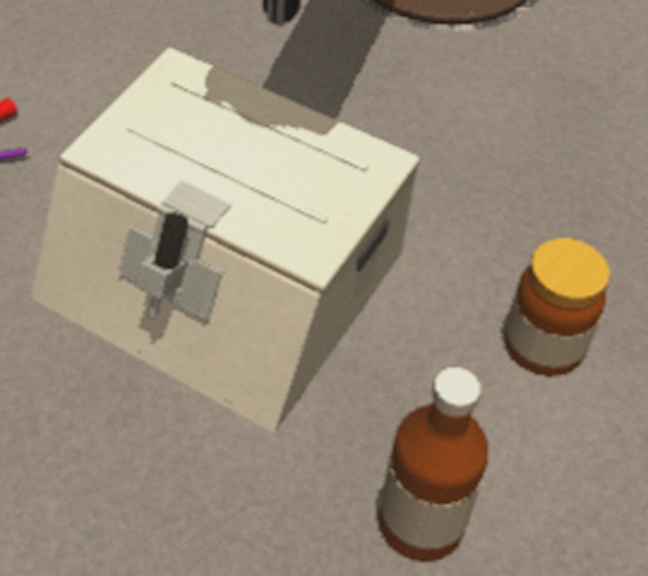

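arm_command(steps=[1,0,0,0,0,1,0,0,0,0])

```text
time_s: 16.0
position: [0.4515, 0.0421, 0.2718]
eef_rot: [[0.001, -0.017, 1.0], [0.0, 1.0, 0.017], [-1.0, 0.0, 0.001]]
wrist_force: [0.4, -0.1, 0.9]
opening: -0.0004
```

```bash
python3 -c "
from bench import robot
print(robot.hand_in())"
```

```text
the job is handed in; nothing more can be done
None
```

The job is done and handed in at about 16 s. I pushed the lid shut and swung the hasp flat over the staple. I then took the black-knobbed pin from its block, tilted it to suit the hole, pushed it fully down through the staple, let go and backed away.

**Last checks:**
- **Lid:** its top is at 135.7 mm, against 135 mm expected when shut.
- **Hasp:** both wings lie 5.0 mm above the sloped face, as they should when flat.
- **Pin:** the knob spans about 1 to 45 mm along the hole axis, against 0 to 44 mm expected. It read the same before and after a final 38 N press, so I take the 1 mm as calibration error.
- **Jars and bottle:** the scene picture shows no change in them from the start.

**Look-alikes:** the red and purple look-alike pins, which had been standing on their tips, toppled by the first look after the lid was shut. The arm had been nowhere near them, and I left them where they lay.

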